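Snap the missing cap onto the tray stud

TASK

The flat tray in the spring clip is held down by two snap studs, and one of them has lost its cap. Pick up the loose cap from the worktop, put it open side down on the bare stud and press it straight down until it clicks fully home on its seat, leaving the jar, the tin and the bottles where they stand. The click is not the end: keep pressing after it, and finish while holding the cap down, with the gripper still on it and pushing firmly, nothing let go.

Things in the scene. Friction and masses are not known exactly. Their poses are not given: they have to be found in the camera images.
- cap: Loose snap cap, black plastic, about 30 g, open side down on the worktop: round skirt 35 mm in diameter with closed flat top, round flange 52 mm in diameter and 4 mm thick at its foot; 34 mm high in all. Origin at the centre of its underside, z up to the closed top. Take the skirt from above, fingertips just over the flange, whose upper face can be pushed on. For its inside see cap_top.
- stud: The bare steel stud, fixed upright in the tray. Origin on its axis on the tray's floor, z up. Post 19 mm in diameter, tapering over the last 8 mm to 10 mm, tip 28 mm above the origin. Four small sprung steel balls stick out of its sides (27 mm across them), centres 14 mm above the origin.
- shoulder: The seat: a steel disc 42 mm in diameter and 5 mm thick round the foot of the bare stud; origin at the centre of its underside, the same point as the stud's origin.
- seat_top (a point): Point on the bare stud's axis on the seat's upper face, 5 mm above the stud's origin; the cap's underside must come to lie here. The lip meets the balls with the underside about 14 mm above this point; about 8 to 15 N forces them in; by about 5 mm above it the resistance has dropped and the balls snap out over the lip (the click); at the seat the force rises stiffly.
- capped_stud: The other stud, which already carries its cap (fixed, the same outside shape as the loose cap, sitting on the same seat). Origin on its axis on the tray's floor; its top is 39 mm above. Either stud may be the left or the right one.
- tray: Flat grey plastic tray, 290 mm by 185 mm, floor 10 mm and rim 16 mm above the worktop, fixed. Origin on the worktop at the clip; the tray reaches from 25 to 210 mm along its own -x, and 145 mm to either side.
- clip: Steel spring clip on the far edge of the worktop, 60 mm wide, about 45 mm high, biting on the tray's far rim; fixed. Origin on the worktop, 10 mm inside its edge.
- jar: Clear jar with a steel lid, 84 mm in diameter, 125 mm high. Stands upright on the worktop, loose; origin at the centre of its underside. Leave it alone.
- tin: Bare steel soup tin, 75 mm in diameter, 110 mm high. Stands upright on the worktop, loose; origin at the centre of its underside. Leave it alone.
- red_bottle: Red plastic bottle, 66 mm in diameter, 170 mm high. Stands upright on the worktop, loose; origin at the centre of its underside. Leave it alone.
- blue_bottle: Blue glass bottle, 66 mm in diameter, 180 mm high. Stands upright on the worktop, loose; origin at the centre of its underside. Leave it alone.
- cap_top (a point): Centre of the loose cap's flat top, 34 mm above its origin. Inside, the cap's mouth is a lip 23 mm in diameter and 4 mm deep; above the lip it widens to 29 mm, with the ceiling 28 mm above the underside.

How it is judged:
By the outcome, as a careful person would: the job done as asked, in the order asked, and still so for the second after the job is handed in, while the arm keeps its last pose, push and grip.
It also fails if it takes over 59 s, if anything falls off the work surface, if the arm or the gripper's body presses on something with over 40 N, if the wrist force passes 120 N, or if a joint passes its speed limit or range.

ROBOT

A 6-joint arm with a two-finger parallel gripper is mounted at the origin on the work surface. World frame = base frame: x ahead of the robot, y to its left, z up, the work surface at z = 0. Lengths are in m, angles in rad, forces in N, time in s.
With the tool pointing down it reaches from about 0.3 to 0.775 m from the base axis. Payload 14.6 kg.
Tool frame: the origin (TCP) lies at the very end of the fingers, on their centre line; the grasp point (between the pads) lies 19 mm behind it; y points along the fingers, z is the direction in which the jaws open and shut, and the axes are right-handed (so a half turn about y gives the same grasp; the last joint's range is limited). The gripper opens to 94 mm and grips with 3 to 60 N. Pads are 16 mm wide; open, the fingers measure 119 mm over their backs; the gripper's body (75 mm by 177 mm) begins 78 mm behind the grasp point.
Start: joints at [-1.404, 0.3, 1.521, -0, 1.321, -0.067], TCP at [0.127, -0.535, 0.205] pointing down, gripper open.
Joint ranges: [-3.03, 3.03], [-0.79, 2.21], [0.23, 2.52], [-1.04, 4.18], [0, 3.07], [-2.55, 2.55]. Speed limits (rad/s): [2.22, 2.22, 2.57, 3.14, 3.14, 3.14].

INTERFACE

Orientations are given as [roll, pitch, yaw] about the fixed x, y, z axes, in that order (R = Rz(yaw) Ry(pitch) Rx(roll)).
In Python, from station import get_obs, camera, job gives the robot as it stands.
- The arm moves only by the tool step_arm, never from a script. Its argument "targets" is a list of rows, each a list of 6 numbers: the shift along the tool's x, y, z in mm, then the turn, a rotation vector about the tool's x, y, z in degrees. In form: [[dx, dy, dz, rx, ry, rz], ...]. A call has 1 to 12 rows; each row shifts and turns the commanded pose from where the row before left it, along the tool's axes as they then stand; what a row does not reach is not made up. A row lasts 1/8 s, in which the tool goes at most 62.5 mm and 10.7 degrees, less where a joint would pass 70% of its speed; a pose out of reach is approached as far as the arm can. A call is refused whole if a number of a shift passes 62.5 or a number of a turn 10.7, either way. A call with a gripper value outside its range is refused whole. "gripper" is the opening, from -1 (shut) to 1 (fully open), set as the call begins (left out, the last holds). The fingers move at their own pace and stop on an object; "squeeze" is the grip in N (left out, the last holds). Time passes only in rows, so rows that do not move let the fingers close. It gives the time, the measured TCP pose, the force and the opening at its end, in the units of the state.
- get_obs(): the state, without advancing time (a new reading comes with each control period).
- camera(name): name is "scene" or "top" or "wrist"; returns a dict with "pixels" (480x640x3 uint8, red, green, blue), "intrinsics" (3x3 intrinsics, pixels), "R" (3x3) and "t" (3): a world point X has camera coordinates R X + t; the wrist camera has in their place "tool_from_camera" (4x4, takes a point from camera to tool coordinates, whose origin is the TCP and whose axes are the tool frame's). Camera axes: x right, y down, z forward; pixel columns grow to the right and rows downward; lengths in m; the calibration is good to about 2 mm. A picture is of the moment at which its call begins: read the wrist's pose just before it. There is no depth.
- job.hand_in(): hands the job in, once; it reports no verdict.
The state is a dict: "time_s": time; "qpos": joint angles; "joint_vel": joint speeds; "tau": joint torques, N m; "ee_pos": TCP position; "eef_rot": TCP orientation; "force": force on the tool from outside, world axes, zero at the start; "moment": the same for the moment, N m; "grip_width": finger opening in m.
Only numpy, scipy, OpenCV 4.12 (cv2) and the standard library are available. Lean on these libraries where they do the work, as an engineer would, in place of code of your own. Each camera call takes 0.05 s, during which the arm holds its last target.

## Working session

There is one attempt and no reset: what is moved stays moved. The work goes in short steps, Python scripts to look and compute and a tool call to move; the robot and the scene stay as the last step left them, time stands still between calls to the robot, and variables do not carry over. Pictures are saved under pics/ and viewed, and the job is handed in when it is done.

Besides the shell and the picture viewer there is one more tool, called as name(argument=value, ...), one argument or row to a line, values as JSON. step_arm: Moves the arm, as the interface text tells. Its arguments: {"type":"object","properties":{"targets":{"type":"array","items":{"type":"array","items":{"type":"number"}}},"gripper":{"type":"number"},"squeeze":{"type":"number"}},"required":["targets"]}

```bash
ls; mkdir -p pics; python3 - <<'E'
from station import get_obs, camera, job
import cv2,pickle
o=get_obs();print(o)
for n in ["scene","top","wrist"]:
    c=camera(n);pickle.dump(c,open(f'pics/{n}.pkl','wb'));cv2.imwrite(f'pics/{n}0.png',c['pixels'][:,:,::-1])
    print(n,{k:v for k,v in c.items() if k!='pixels'})
E
```

```text
pics
{'time_s': 0.0, 'qpos': array([-1.40357012e+00,  3.00470266e-01,  1.52159371e+00,  4.78288674e-06,
        1.32070436e+00, -6.66009980e-02]), 'joint_vel': array([ 0.00079341, -0.00138089,  0.00049808,  0.00022857, -0.00056305,
        0.00066298]), 'tau': array([ 1.55539987e-03, -5.31806445e+01, -3.52734089e+01,  7.09376112e-02,
        2.44841102e-02, -9.99825852e-05]), 'ee_pos': array([ 0.12738911, -0.53476683,  0.20488145]), 'eef_rot': array([-1.57196909e+00,  8.28661794e-05, -2.90776668e+00]), 'force': array([-0.81140863, -0.53727581,  0.17309306]), 'moment': array([0.03009938, 0.01741125, 0.07787724]), 'grip_width': 0.09375235011045148}
scene {'intrinsics': array([[445.13088376,   0.        , 315.23674544],
       [  0.        , 445.13088376, 235.39592495],
       [  0.        ,   0.        ,   1.        ]]), 'R': array([[-0.58633537,  0.80987192, -0.017841  ],
       [ 0.52937735,  0.36640486, -0.76518436],
       [-0.61316429, -0.45809928, -0.64356398]]), 't': array([ 0.36490372, -0.27453641,  1.51253426])}
top {'intrinsics': array([[586.99349183,   0.        , 326.98042626],
       [  0.        , 586.99349183, 235.83137078],
       [  0.        ,   0.        ,   1.        ]]), 'R': array([[-0.07570143, -0.99711735,  0.00512699],
       [-0.97355368,  0.07279901, -0.21654916],
       [ 0.21555168, -0.02138448, -0.97625825]]), 't': array([0.0317797 , 0.58682692, 1.20839846])}
wrist {'intrinsics': array([[389.16035079,   0.        , 318.19784765],
       [  0.        , 389.16035079, 237.12176392],
       [  0.        ,   0.        ,   1.        ]]), 'tool_from_camera': array([[ 6.72391360e-04,  9.62607512e-01,  2.70899105e-01,
        -7.78177646e-02],
       [-7.13578227e-04, -2.70898636e-01,  9.62607615e-01,
        -1.78476657e-01],
       [ 9.99999519e-01, -8.40556746e-04,  5.04745860e-04,
        -6.35854385e-04],
       [ 0.00000000e+00,  0.00000000e+00,  0.00000000e+00,
         1.00000000e+00]])}
```

View pics/scene0.png

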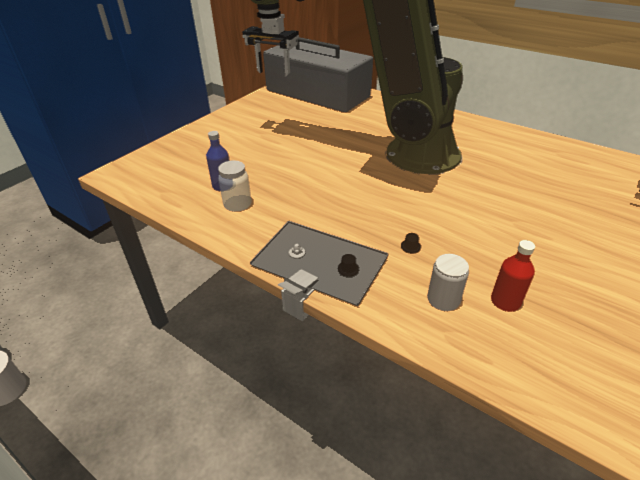

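View pics/top0.png

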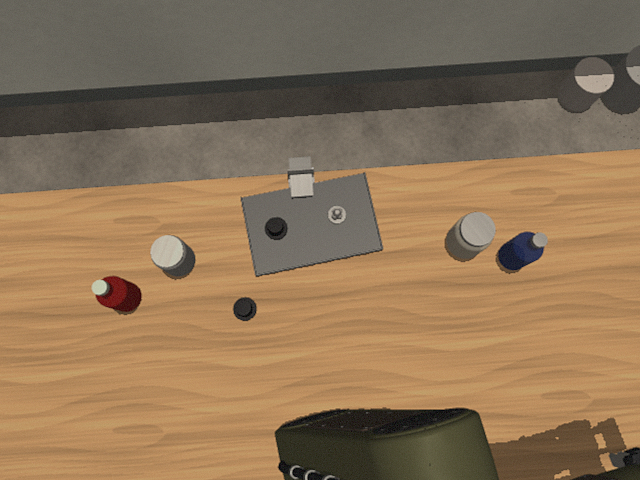

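View pics/wrist0.png

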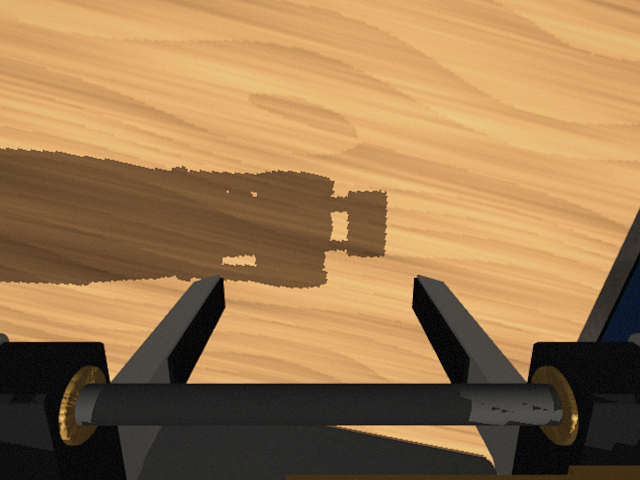

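The scene picture shows the bare stud at (297,250), the loose cap at (411,243), and the capped stud at (348,265). In the top picture the stud is at about (337,214), the loose cap at (244,308), and the jar and tin are well clear. I'll enlarge these.

```bash
python3 - <<'E'
import cv2,numpy as np
t=cv2.imread('pics/top0.png');s=cv2.imread('pics/scene0.png')
f=lambda i,x,y,w=40:cv2.convertScaleAbs(cv2.resize(i[y-w//2:y+w//2,x-w//2:x+w//2],(390,290+100),interpolation=0)[:290],alpha=1.5,beta=25)
def f(i,x,y):
    c=i[y-15:y+15,x-20:x+20]; return cv2.convertScaleAbs(cv2.resize(c,(400,300),interpolation=cv2.INTER_NEAREST),alpha=1.8,beta=15)
cv2.imwrite('pics/crop.png',np.vstack([np.hstack([f(t,245,308),f(t,337,214)]),np.hstack([f(s,411,243),f(s,297,250)])]))
E
```

```text
(no output)
```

View pics/crop.png

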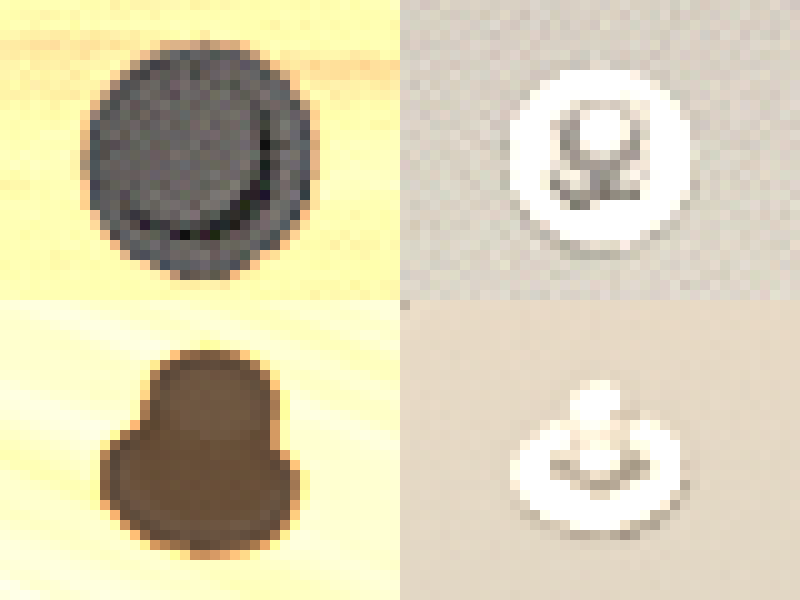

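```bash
cat > h.py <<'E'
import numpy as np,pickle
from scipy.spatial.transform import Rotation as Ro
def plane(K,R,t,uv,z):
    d=R.T@np.linalg.inv(K)@np.array([*uv,1.]);c=-R.T@t
    return c+d*(z-c[2])/d[2]
def fixed(n,uv,z):
    c=pickle.load(open(f'pics/{n}.pkl','rb'));return plane(c['intrinsics'],c['R'],c['t'],uv,z)
def wristRt(c,o):
    T=np.eye(4);T[:3,:3]=Ro.from_euler('xyz',o['eef_rot']).as_matrix();T[:3,3]=o['ee_pos']
    W=np.linalg.inv(T@c['tool_from_camera']);return W[:3,:3],W[:3,3]
E
python3 - <<'E'
from h import *
np.set_printoptions(precision=4,suppress=True)
print('cap',fixed('top',(245.1,309.4),.003),'scene',fixed('scene',(411.0,228+19.5),.003))
print('stud',fixed('top',(337.15,214.9),.015),fixed('scene',(296.8,252.6),.015))
print('capped',fixed('top',(277,227),.05),'tin top',fixed('top',(169,250),.11),'jar',fixed('top',(476,230),.125),'clip',fixed('top',(301,185),.045))
print(fixed('top',(100,288),.17), [fixed('top',p,.016) for p in [(242,198),(366,174),(382,250),(257,276)]])
R=Ro.from_euler('xyz',[-1.572,0,-2.9078]).as_matrix();print(R)
E
```

```text
cap [0.4484 0.1795 0.003 ] scene [0.4548 0.1836 0.003 ]
stud [ 0.6453 -0.0402  0.015 ] [ 0.6486 -0.0381  0.015 ]
capped [0.6187 0.0954 0.05  ] tin top [0.5719 0.3176 0.11  ] jar [ 0.5635 -0.3195  0.125 ] clip [0.7127 0.0365 0.045 ]
[0.4936 0.4372 0.17  ] [array([0.7009, 0.1733, 0.016 ]), array([ 0.7372, -0.1143,  0.016 ]), array([ 0.5566, -0.134 ,  0.016 ]), array([0.5188, 0.1482, 0.016 ])]
[[-0.9728 -0.0003  0.2317]
 [-0.2317  0.0012 -0.9728]
 [ 0.     -1.     -0.0012]]
```

step_arm(
  targets=[
    [-58,0,-3,0,-6,0],
    [-58,0,-3,0,-6,0],
    [-58,0,-3,0,-6,0],
    [-58,0,-3,0,-6,0],
    [-58,0,-3,0,-6,0],
    [-58,0,-3,0,-6,0],
    [-58,0,-3,0,-6,0],
    [-58,0,-3,0,-6,0],
    [-58,0,-3,0,-6,0],
    [-58,0,-3,0,-6,0],
    [-58,0,-3,0,-6,0],
    [-58,0,-3,0,-6,0],
  ],
)

```text
time_s: 1.65
ee_pos: [0.5524, -0.0382, 0.2052]
eef_rot: [-1.571, 0.0, -1.648]
force: [0.4, 0.2, -0.0]
grip_width: 0.0939
```

step_arm(
  targets=[
    [0,10,40,0,0,0],
    [0,10,40,0,0,0],
    [0,10,14,0,0,0],
    [0,0,0,0,0,0],
    [0,0,0,0,0,0],
  ],
)

```text
time_s: 2.28
ee_pos: [0.6456, -0.0476, 0.1758]
eef_rot: [-1.571, 0.0, -1.651]
force: [0.7, -0.3, 0.1]
grip_width: 0.0941
```

```bash
cat > look.py <<'E'
import sys,cv2,pickle
from station import get_obs,camera
o=get_obs();c=camera('wrist');n=sys.argv[1]
pickle.dump((c,o),open(f'pics/{n}.pkl','wb'));cv2.imwrite(f'pics/{n}.png',c['pixels'][:,:,::-1])
print(o['time_s'],o['ee_pos'],o['eef_rot'],o['force'],o['grip_width'])
E
python3 look.py w1
```

```text
2.275 [ 0.64555281 -0.0476426   0.17583168] [-1.57072494e+00  4.34125171e-06 -1.65123856e+00] [ 0.72408912 -0.34543033  0.14590562] 0.0940875428984354
```

View pics/w1.png

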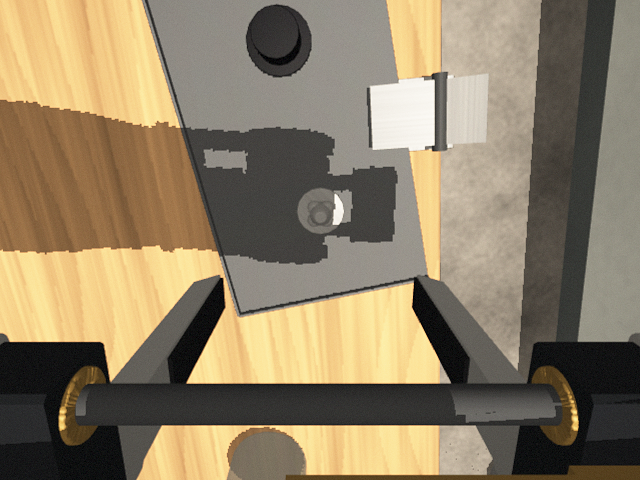

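The bare stud's seat disc is at about (321,211), in the gripper's shadow. The capped stud is at (278,40) and the clip at (405,112).

```bash
python3 - <<'E'
import cv2
i=cv2.imread('pics/w1.png')[180:240,280:360];cv2.imwrite('pics/w1c.png',cv2.convertScaleAbs(cv2.resize(i,(800,600),interpolation=0),alpha=1.4))
from h import *
c,o=pickle.load(open('pics/w1.pkl','rb'));R,t=wristRt(c,o)
print(plane(c['intrinsics'],R,t,(320.5,211),.015))
E
```

```text
[ 0.64702669 -0.04019082  0.015     ]
```

View pics/w1c.png

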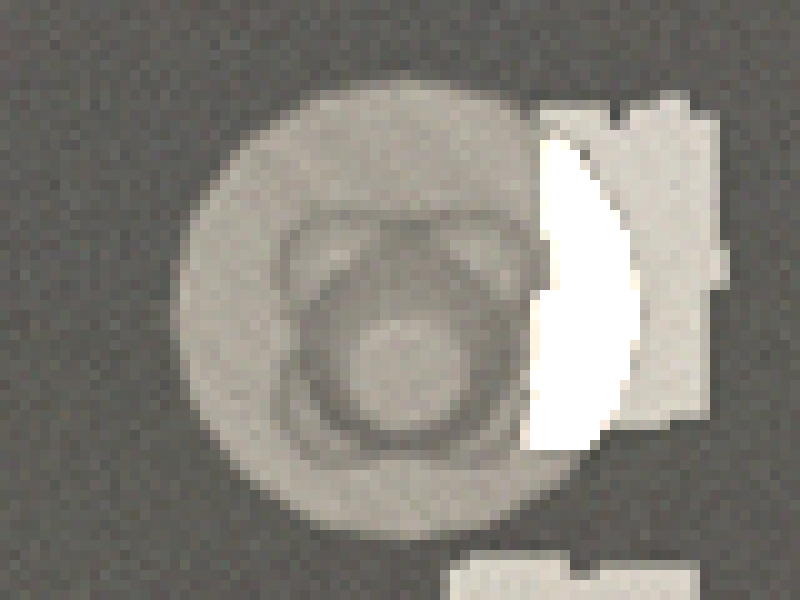

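step_arm(
  targets=[
    [0,0,-54,0,0,0],
    [0,0,-54,0,0,0],
    [0,0,-54,0,0,0],
    [-44,10,-2,0,-5.2,0],
    [-44,10,-2,0,-5.2,0],
    [-44,10,-2,0,-5.2,0],
    [-44,10,-2,0,-5.2,0],
    [-44,10,-2,0,-5.2,0],
    [0,0,0,0,0,0],
    [0,0,0,0,0,0],
  ],
)

```text
time_s: 3.58
ee_pos: [0.4528, 0.181, 0.1262]
eef_rot: [-1.57, -0.0, -1.198]
force: [1.3, 0.8, 0.3]
grip_width: 0.0941
```

```bash
python3 look.py w2
```

```text
3.575 [0.45275098 0.18103196 0.12617522] [-1.56962305e+00 -2.37328865e-04 -1.19810150e+00] [1.30926897 0.79530545 0.34056282] 0.0941394065904444
```

View pics/w2.png

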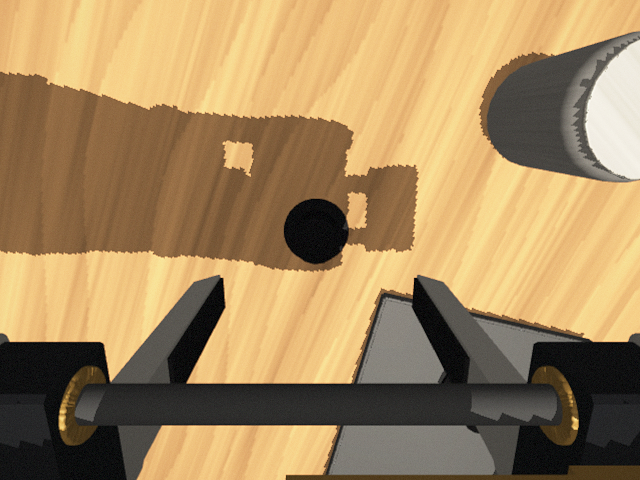

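The cap's dark disc is centred at about (316,231), between the fingers. The tin is at upper right and the tray corner at (383,292). I'll crop in for a finer reading.

```bash
python3 - <<'E'
import cv2
i=cv2.imread('pics/w2.png')[186:276,256:376];cv2.imwrite('pics/w2c.png',cv2.convertScaleAbs(cv2.resize(i,(800,600),interpolation=0),alpha=4,beta=10))
from h import *
c,o=pickle.load(open('pics/w2.pkl','rb'));R,t=wristRt(c,o)
p=plane(c['intrinsics'],R,t,(316,231),.003)
print(p, Ro.from_euler('xyz',o['eef_rot']).as_matrix().T@(p-o['ee_pos'])*1e3)
E
```

```text
[0.45036194 0.17970543 0.003     ] [  0.33631731 123.17203812  -2.85257759]
```

View pics/w2c.png

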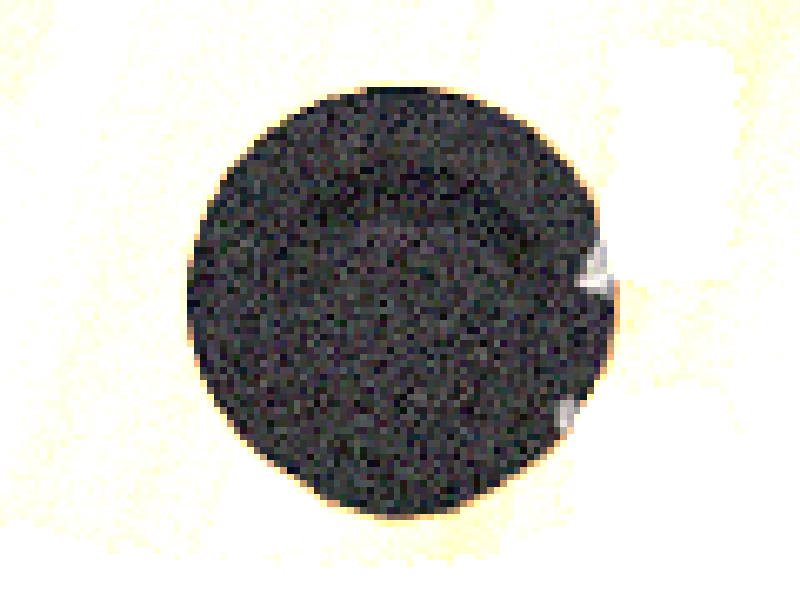

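step_arm(
  targets=[
    [-1,0,-3,0,0,0],
    [0,35,0,0,0,0],
    [0,35,0,0,0,0],
    [0,25,0,0,0,0],
    [0,0,0,0,0,0],
    [0,0,0,0,0,0],
  ],
  gripper=0.4,
  squeeze=20,
)

```text
time_s: 4.38
ee_pos: [0.4501, 0.1811, 0.0315]
eef_rot: [-1.569, -0.0, -1.198]
force: [0.2, -0.6, 1.0]
grip_width: 0.0658
```

```bash
python3 look.py w3
```

```text
4.375 [0.45005739 0.18114501 0.03154814] [-1.56945394e+00 -7.20118313e-05 -1.19803740e+00] [ 0.21249313 -0.56967537  1.03314268] 0.06578110121831808
```

View pics/w3.png

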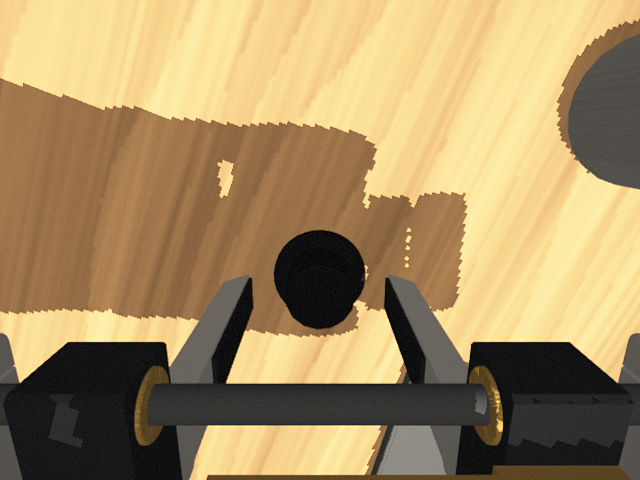

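The cap sits centred between the fingers, with its flange spanning columns 274–366 and its top edge at row 230.

```bash
python3 - <<'E'
from h import *
c,o=pickle.load(open('pics/w3.pkl','rb'));R,t=wristRt(c,o)
M=Ro.from_euler('xyz',o['eef_rot']).as_matrix()
f=lambda u,v,z:M.T@(plane(c['intrinsics'],R,t,(u,v),z)-o['ee_pos'])*1e3
print('flange rear edge',f(320,230,.004),'L',f(274,270,.004),'R',f(366,270,.004),'top near edge',f(320,328.5,.034))
E
```

```text
flange rear edge [-25.69861068  27.54610158  -0.1605063 ] L [ -2.42027402  27.51299448 -26.07211393] R [-2.343943   27.58262241 25.79251812] top near edge [17.68715948 -2.45097771 -0.29196706]
```

step_arm(
  targets=[
    [0,10,0,0,0,0],
    [0,10,0,0,0,0],
    [0,5,0,0,0,0],
    [0,0,0,0,0,0],
    [0,0,0,0,0,0],
  ],
)

```text
time_s: 5.05
ee_pos: [0.4495, 0.1813, 0.0056]
eef_rot: [-1.571, -0.0, -1.197]
force: [-0.5, 1.1, -0.4]
grip_width: 0.0659
```

step_arm(
  targets=[
    [0,0,0,0,0,0],
    [0,0,0,0,0,0],
    [0,0,0,0,0,0],
    [0,0,0,0,0,0],
    [0,0,0,0,0,0],
    [0,0,0,0,0,0],
  ],
  gripper=-1,
  squeeze=25,
)

```text
time_s: 5.8
ee_pos: [0.4495, 0.1813, 0.0055]
eef_rot: [-1.571, 0.0, -1.197]
force: [-0.3, -0.3, 1.5]
grip_width: 0.0349
```

step_arm(
  targets=[
    [0,-30,0,0,0,0],
    [0,-50,0,0,0,0],
    [0,-30,0,0,0,0],
    [43,0,-2,0,5.1,0],
    [43,0,-2,0,5.1,0],
    [43,0,-2,0,5.1,0],
    [43,0,-2,0,5.1,0],
    [43,0,-2,0,5.1,0],
    [0,0,50,0,0,0],
    [0,0,50,0,0,0],
    [0,0,0,0,0,0],
    [0,0,0,0,0,0],
  ],
)

```text
time_s: 7.3
ee_pos: [0.5801, -0.0369, 0.1149]
eef_rot: [-1.572, 0.0, -1.642]
force: [-0.1, -0.6, -0.7]
grip_width: 0.035
```

```bash
python3 look.py w4; python3 - <<'E'
from h import *
c,o=pickle.load(open('pics/w4.pkl','rb'))
M=Ro.from_euler('xyz',o['eef_rot']).as_matrix()
print(M.T@(np.array([.647,-.0403,.015])-o['ee_pos'])*1e3)
E
```

```text
7.3 [ 0.58007322 -0.03693594  0.11489599] [-1.57211452e+00  6.04677018e-05 -1.64236445e+00] [-0.06643879 -0.59120238 -0.69385112] 0.03500681190268296
[-1.42425103 99.80767962 67.12763211]
```

View pics/w4.png

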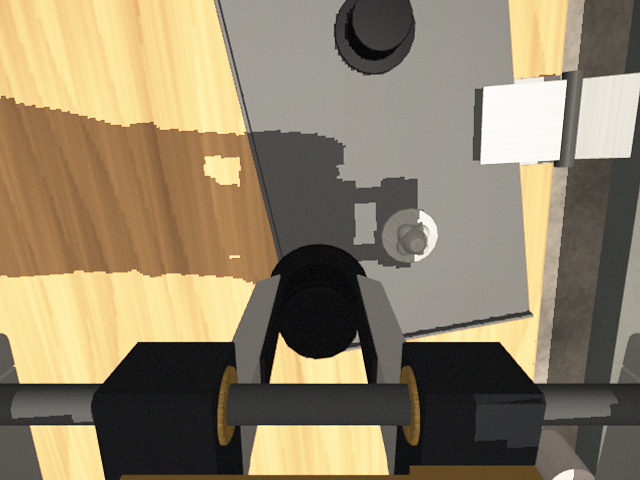

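The cap is held upright, with its flange spanning columns 270–367 and its top edge at row 244. The stud's seat disc is at about (410,236).

```bash
python3 - <<'E'
import cv2
p=cv2.imread('pics/w4.png')
f=lambda a,b,k:cv2.convertScaleAbs(cv2.resize(p[b:b+60,a:a+80],(400,300),interpolation=0),alpha=k,beta=10)
g=lambda a,b,k:cv2.convertScaleAbs(cv2.resize(p[b:b+90,a:a+120],(400,300),interpolation=0),alpha=k,beta=10)
import numpy as np
cv2.imwrite('pics/w4c.png',np.hstack([f(370,205,1.3),g(260,240,4)]))
from h import *
c,o=pickle.load(open('pics/w4.pkl','rb'));R,t=wristRt(c,o)
M=Ro.from_euler('xyz',o['eef_rot']).as_matrix()
f=lambda u,v,z:M.T@(plane(c['intrinsics'],R,t,(u,v),z)-o['ee_pos'])*1e3
print('seat',plane(c['intrinsics'],R,t,(409.7,235.2),.015),f(409.7,235.2,.015))
z=o['ee_pos'][2]-.0015
print('rear',f(319,244,z),'top near',f(318,358,z+.03))
E
```

```text
seat [ 0.6465877  -0.03959854  0.015     ] [-2.09442993 99.80832837 66.66622425]
rear [-25.02849747   1.50277593  -0.95676756] top near [ 18.18921765 -28.49915785  -1.49205965]
```

View pics/w4c.png

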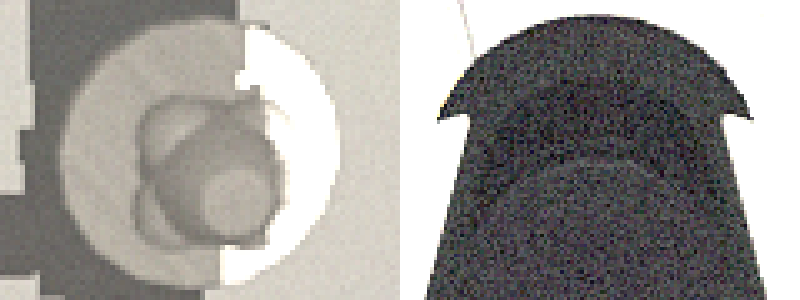

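step_arm(
  targets=[
    [-2.5,0,37,0,0,0],
    [0,0,30,0,0,0],
    [0,30,0,0,0,0],
    [0,25,0,0,0,0],
    [0,5,0,0,0,0],
    [0,0,0,0,0,0],
    [0,0,0,0,0,0],
  ],
)

```text
time_s: 8.22
ee_pos: [0.6483, -0.0394, 0.0569]
eef_rot: [-1.569, -0.0, -1.642]
force: [0.0, 0.2, -0.3]
grip_width: 0.0347
```

```bash
python3 look.py w5; python3 - <<'E'
import cv2,numpy as np
from station import camera
c=camera('scene');s=c['pixels'][:,:,::-1];t=camera('top')['pixels'][:,:,::-1]
w=cv2.imread('pics/w5.png')
f=lambda p,a,b,k,x=80,y=60:cv2.convertScaleAbs(cv2.resize(p[b:b+y,a:a+x],(400,300),interpolation=0),alpha=k,beta=10)
cv2.imwrite('pics/w5c.png',np.hstack([f(w,240,200,2.5,200,150),f(s,260,210,1.8)]))
E
```

```text
8.225 [ 0.64831466 -0.03940153  0.05691193] [-1.56884930e+00 -6.58286476e-05 -1.64238413e+00] [ 0.03919974  0.16302729 -0.33297254] 0.034739930434995
```

View pics/w5c.png

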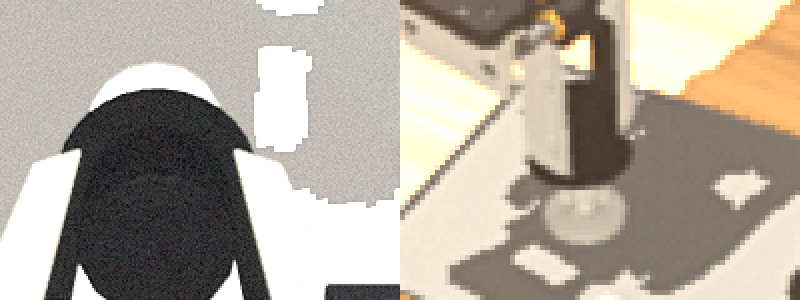

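step_arm(
  targets=[
    [0,5,-0.7,0,0,0],
    [0,5,0,0,0,0],
    [0,5,0,0,0,0],
    [0,5,0,0,0,0],
    [0,0,0,0,0,0],
    [0,0,0,0,0,0],
  ],
)

```text
time_s: 9.12
ee_pos: [0.6472, -0.0393, 0.0355]
eef_rot: [-1.571, -0.0, -1.642]
force: [1.5, 0.8, -0.6]
grip_width: 0.0347
```

step_arm(
  targets=[
    [0,1,0,0,0,0],
    [0,1,0,0,0,0],
    [0,1,0,0,0,0],
    [0,0,0,0,0,0],
  ],
)

```text
time_s: 9.62
ee_pos: [0.6477, -0.039, 0.0331]
eef_rot: [-1.569, 0.0, -1.642]
force: [1.4, 2.3, 4.3]
grip_width: 0.0349
```

step_arm(
  targets=[
    [0,1,0,0,0,0],
    [0,1,0,0,0,0],
    [0,1,0,0,0,0],
    [0,0,0,0,0,0],
  ],
)

```text
time_s: 10.12
ee_pos: [0.6476, -0.0391, 0.0298]
eef_rot: [-1.57, 0.0, -1.642]
force: [2.4, 3.6, 3.7]
grip_width: 0.0347
```

step_arm(
  targets=[
    [0,1,0,0,0,0],
    [0,1,0,0,0,0],
    [0,0,0,0,0,0],
  ],
)

```text
time_s: 10.5
ee_pos: [0.6471, -0.0392, 0.027]
eef_rot: [-1.571, 0.0, -1.642]
force: [4.2, 4.4, -0.3]
grip_width: 0.0349
```

step_arm(
  targets=[
    [-0.7,0,0.7,0,0,0],
    [0,0,0,0,0,0],
  ],
)

```text
time_s: 10.75
ee_pos: [0.6476, -0.0387, 0.027]
eef_rot: [-1.572, -0.0, -1.642]
force: [1.9, 1.4, -2.4]
grip_width: 0.0349
```

```bash
python3 look.py w6; python3 - <<'E'
import cv2,numpy as np
from station import camera
c=camera('scene');s=c['pixels'][:,:,::-1]
w=cv2.imread('pics/w6.png')
f=lambda p,a,b,k,x=80,y=60:cv2.convertScaleAbs(cv2.resize(p[b:b+y,a:a+x],(400,300),interpolation=0),alpha=k,beta=10)
cv2.imwrite('pics/w6c.png',np.hstack([f(w,240,200,2.5,200,150),f(s,260,210,1.8)]))
E
```

```text
10.75 [ 0.64760784 -0.03874695  0.02703314] [-1.57177148e+00 -1.30239548e-04 -1.64247284e+00] [ 1.88110506  1.44379136 -2.40897683] 0.034866673070196
```

View pics/w6c.png

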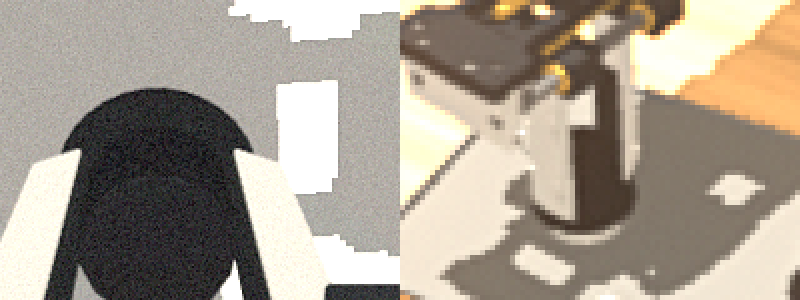

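The cap is over the stud a few mm above the seat, still square in the fingers. I'll keep pressing.

step_arm(
  targets=[
    [0,1,0,0,0,0],
    [0,1,0,0,0,0],
    [0,1,0,0,0,0],
    [0,0,0,0,0,0],
  ],
)

```text
time_s: 11.35
ee_pos: [0.6477, -0.0387, 0.0239]
eef_rot: [-1.571, 0.0, -1.642]
force: [2.1, 1.6, -4.3]
grip_width: 0.0348
```

step_arm(
  targets=[
    [0,1,0,0,0,0],
    [0,1,0,0,0,0],
    [0,1,0,0,0,0],
    [0,0,0,0,0,0],
  ],
)

```text
time_s: 11.85
ee_pos: [0.6479, -0.0388, 0.0215]
eef_rot: [-1.571, -0.0, -1.642]
force: [0.1, 0.2, -2.1]
grip_width: 0.0345
```

step_arm(
  targets=[
    [0,1,0,0,0,0],
    [0,1,0,0,0,0],
    [0,0,0,0,0,0],
  ],
)

```text
time_s: 12.22
ee_pos: [0.6481, -0.0388, 0.0205]
eef_rot: [-1.57, -0.0, -1.642]
force: [-6.1, 0.5, 8.9]
grip_width: 0.0349
```

step_arm(
  targets=[
    [0,1,0,0,0,0],
    [0,1,0,0,0,0],
    [0,0,0,0,0,0],
  ],
)

```text
time_s: 12.6
ee_pos: [0.6482, -0.0388, 0.0204]
eef_rot: [-1.57, -0.0, -1.642]
force: [-15.3, 1.1, 26.2]
grip_width: 0.0348
```

step_arm(
  targets=[
    [0,0,-1,0,0,0],
    [0,0,0,0,0,0],
    [0,0,0,0,0,0],
  ],
)

```text
time_s: 12.98
ee_pos: [0.6481, -0.0388, 0.0205]
eef_rot: [-1.567, -0.0, -1.642]
force: [-6.2, 1.2, 21.7]
grip_width: 0.0348
```

step_arm(
  targets=[
    [0,1,-1,0,0,0],
    [0,0,0,0,0,0],
    [0,0,0,0,0,0],
    [0,0,0,0,0,0],
  ],
)

```text
time_s: 13.48
ee_pos: [0.6481, -0.0388, 0.0204]
eef_rot: [-1.564, -0.0, -1.642]
force: [-3.4, 0.4, 25.4]
grip_width: 0.0347
```

```bash
python3 look.py w7; python3 - <<'E'
import cv2,numpy as np
from station import camera
c=camera('scene');s=c['pixels'][:,:,::-1]
w=cv2.imread('pics/w7.png')
f=lambda p,a,b,k,x=80,y=60:cv2.convertScaleAbs(cv2.resize(p[b:b+y,a:a+x],(400,300),interpolation=0),alpha=k,beta=10)
cv2.imwrite('pics/w7c.png',np.hstack([f(w,240,200,2.5,200,150),f(s,260,210,1.8)]))
cv2.imwrite('pics/s7.png',s)
E
```

```text
13.475 [ 0.64814671 -0.03882563  0.02036628] [-1.56442725e+00 -3.85080255e-04 -1.64242862e+00] [-3.44975867  0.36624925 25.43442363] 0.034742871869528874
```

View pics/w7c.png

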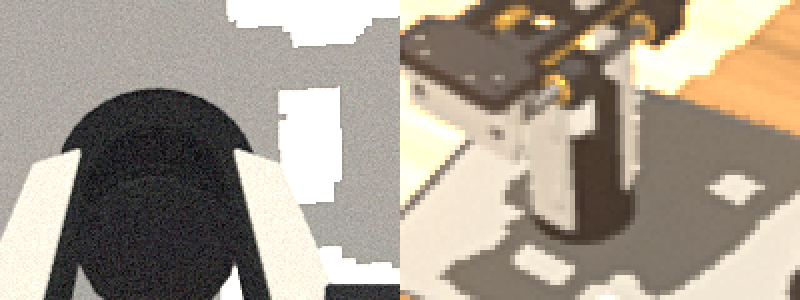

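View pics/s7.png

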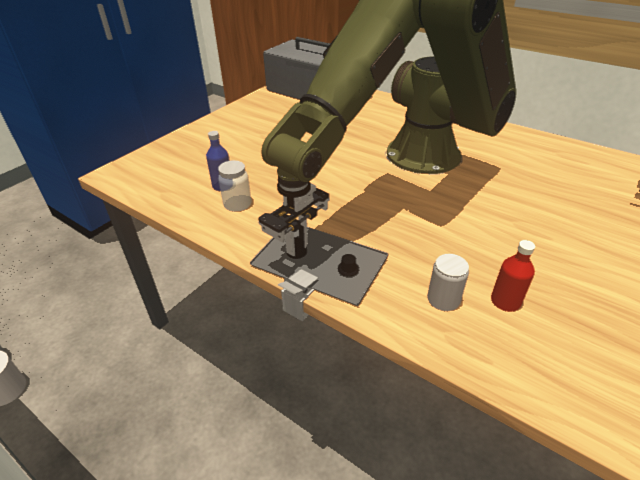

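The cap has reached the seat: the disc is now hidden under the flange and the force rises stiffly. I'll add a little more push and let it settle.

step_arm(
  targets=[
    [0,0.7,-0.7,0,0,0],
    [0,0,0,0,0,0],
    [0,0,0,0,0,0],
    [0,0,0,0,0,0],
    [0,0,0,0,0,0],
  ],
)

```text
time_s: 14.2
ee_pos: [0.6481, -0.0388, 0.0203]
eef_rot: [-1.563, -0.0, -1.642]
force: [-1.2, 1.4, 28.4]
grip_width: 0.0347
```

step_arm(
  targets=[
    [0,0.7,-0.3,0,0,0],
    [0,0,0,0,0,0],
    [0,0,0,0,0,0],
    [0,0,0,0,0,0],
    [0,0,0,0,0,0],
    [0,0,0,0,0,0],
    [0,0,0,0,0,0],
    [0,0,0,0,0,0],
  ],
)

```text
time_s: 15.2
ee_pos: [0.6482, -0.0388, 0.0202]
eef_rot: [-1.562, -0.0, -1.642]
force: [-2.0, 1.2, 31.9]
grip_width: 0.0347
```

```bash
python3 - <<'E'
from station import get_obs, job
o=get_obs();print(o['force'],o['ee_pos'],o['grip_width']);print(job.hand_in())
E
```

```text
[-1.98852002  1.23963103 31.92947442] [ 0.64815533 -0.03883837  0.02023669] 0.03472098773218798
the job is handed in; nothing more can be done
None
```

I put the loose cap on the bare stud, pressed it down to its seat, and handed the job in at 15.2 s with the gripper still holding it down.

- **Hold at hand-in:** the push was about 32 N straight down, with about 2 N sideways. The grip was still closed on the skirt at 34.7 mm.
- **Cap on its seat:** the force dropped and turned slightly negative (about −4 N) on the way down, then rose stiffly with the cap's underside at about 15 mm, the seat height. In the last pictures the seat disc is completely hidden under the flange.
- **Other objects:** the jar, tin and both bottles stand where they were in the last scene picture.
- **Checks that didn't agree fully:** I did not see the expected 8–15 N peak at the balls. The highest I read there was about 4 N, since forces are only reported at the end of each move. So the click is inferred from the force drop and the final height.
- **Sideways force:** it reached 15 N briefly while seating, and I trimmed it away. The tool is tilted about 0.5° under the push.

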